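# Show the two parts to replace on the circuit board

## Robot

A 6-joint arm with a two-finger parallel gripper is mounted at the origin on the work surface. World frame = base frame: x ahead of the robot, y to its left, z up, the work surface at z = 0. Lengths are in m, angles in rad, forces in N, time in s.
With the tool pointing down it reaches from about 0.325 to 0.9 m from the base axis. Payload 6.1 kg.
Tool frame: the origin (TCP) lies between the finger pads, 19 mm behind the fingertips; this is the grasp point; z points along the fingers, y is the line along which they close (so a half turn about z gives the same grasp; the last joint's range is limited). The gripper opens to 87 mm and grips with 3 to 60 N. Pads are 19 mm wide; open, the fingers measure 117 mm over their backs; the gripper's body (75 mm by 190 mm) begins 51 mm behind the grasp point.
Start: joints at [1.15, 0.22, 1.526, -0, 1.395, -0.126], TCP at [0.182, 0.598, 0.241] pointing down, gripper open.
Joint ranges: [-2.98, 2.98], [-0.91, 2.08], [0.09, 2.57], [-1.24, 4.39], [0.2, 2.65], [-2.68, 2.68]. Speed limits (rad/s): [2.57, 2.57, 3.01, 3.14, 3.14, 3.14].

## Interface

Orientations are given as a unit quaternion [w, x, y, z].
In Python, from station import sense, snapshot, get_calibration, workorder gives the robot as it stands.
- The arm moves only by the shell command python3 -m crank 'ROWS' [OPENING]. ROWS is JSON, a list of rows, each an object with "xyz": the shift along the tool's x, y, z in cm, a list of three; "rot": the turn, a rotation vector about the tool's x, y, z in rad, a list of three. In form: [{"xyz": [tx, ty, tz], "rot": [ax, ay, az]}, ...]. A call has 1 to 8 rows; each row shifts and turns the commanded pose from where the row before left it, along the tool's axes as they then stand; what a row does not reach is not made up. A row lasts 1/10 s, in which the tool goes at most 50 mm and 8.59 degrees, less where a joint would pass 70% of its speed; a pose out of reach is approached as far as the arm can. A call is refused whole if a number of a shift passes 5 or a number of a turn 0.15, either way. A call with a gripper value outside its range is refused whole. OPENING is the finger opening in cm, from 0 to 8.7, set as the call begins (- or left out, the last holds). The fingers move at their own pace and stop on an object; the grip force is fixed at half the most. Time passes only in rows, so rows that do not move let the fingers close. It gives the time, the measured TCP pose, the force, the opening and the grip force at its end, in the units of the state.
- sense(): the state, without advancing time (a new reading comes with each control period).
- snapshot(name): name is "scene" or "side" or "wrist"; returns (picture, depth): 480x640x3 uint8, red, green, blue; 480x640 float32, m along the optical axis (not along the pixel's ray), 0 where there is no reading.
- get_calibration(name): a dict with "mtx" (3x3 intrinsics, pixels), "position" and "attitude" of the camera in the world. Camera axes: x right, y up, looking along -z (the intrinsics and any distortion apply to the point x, -y, -z); pixel columns grow to the right and rows downward; lengths in m; the calibration is good to about 2 mm. A picture is of the moment at which its call begins: read the wrist's pose just before it. get_calibration takes no time and is no camera call; for the wrist camera it gives the pose at the moment of the call.
- workorder.finish_job(): hands the job in; it is judged then, once.
The state is a dict: "time": time; "qpos": joint angles; "qvel": joint speeds; "joint_efforts": joint torques, N m; "eef_pos": TCP position; "eef_rot": TCP orientation; "force": force on the tool from outside, world axes, zero at the start; "torque": the same for the moment, N m; "opening": opening from 0.0 (shut) to 1.0 (fully open); "grip_force": force on a finger pad.
Only numpy, scipy, OpenCV 4.12 (cv2) and the standard library are available. Lean on these libraries where they do the work, as an engineer would, in place of code of your own. Each camera call takes 0.05 s, during which the arm holds its last target. There are 200 camera calls.

## Task

Start the inspection recording by pressing the green button on the grey box all the way down and letting it go (leave the red button alone). Then show the viewer which parts on the circuit board are to be replaced: point at the red round capacitor from above, with the fingertips about two centimetres over the middle of its top, and stay there for two seconds, then point at the yellow block in the same way for two seconds and finish still pointing at it. Nothing on the board, nor the board itself, may be touched, and the loose things lying about stay where they are, neither lifted nor pushed.

Things in the scene. Friction and masses are not known exactly. Their poses are not given: they have to be found in the camera images.
- green_button_top (a point): Centre of the top of the green push button, 28 mm across, on top of the grey recorder box. It goes down 6 mm against a spring (about 5 N when fully down) and comes back by itself. The button stands 84 mm from the red one, centre to centre; either may be the left one. z is up.
- red_button_top (a point): Centre of the top of the red push button beside it, same size. Not to be pressed.
- green_button (a joint): How far the green button is pressed, m: 0 up, 0.006 fully down.
- red_button (a joint): How far the red button is pressed, m: 0 up, 0.006 fully down.
- recorder: Fixed grey box with a black top plate, 110 (x) x 170 (y) x 45 mm high, that carries the two buttons in a row along its y. Origin: centre of its underside, on the table.
- board: Green circuit board, 150 (x) x 220 (y) mm, fixed on standoffs, its top face 12 mm above the table; flat chips on it, up to 4 mm high, and four tall parts, at least 70 mm apart (centre to centre), whose places change. Origin: centre of its underside, at table height.
- red_cap: Red round capacitor soldered upright on the board: 22 mm across, 30 mm high, a small silver disc on its top. Origin: centre of its foot.
- red_cap_top (a point): Centre of the top of the red capacitor, z up.
- blue_cap: Blue round capacitor on the board, same size as the red one; a sound part. Origin: centre of its foot.
- yellow_part: Yellow block-shaped capacitor soldered on the board: 18 (x) x 30 (y) x 24 mm high. Origin: centre of its foot.
- yellow_part_top (a point): Centre of the top of the yellow block, z up.
- relay: Black block-shaped relay on the board: 20 x 28 x 18 mm high; a sound part. Origin: centre of its foot.
- flux_bottle: Loose blue jar with a black cap, 40 mm across, 60 mm high. Origin: centre of its underside.
- screwdriver: Loose screwdriver with a black handle lying flat, 170 mm long, along its x (handle to -x); origin near its middle.
- tin: Loose open aluminium tray, 70 x 90 x 25 mm high. Origin: centre of its underside.
- spudger: Loose flat black prying stick with an orange band, 130 (x) x 14 x 8 mm. Origin: centre of its underside.

How it is judged:
By the outcome, as a careful person would: the job done as asked, in the order asked, and still so for the second after the job is handed in, with the robot touching nothing.
It also fails if it takes over 43 s, if anything falls off the work surface, if the arm or the gripper's body presses on something with over 40 N, if the wrist force passes 120 N, or if a joint passes its speed limit or range.

## Working session

There is one attempt and no reset: what is moved stays moved. The work goes in short steps, Python scripts to look and compute and a shell command to move; the robot and the scene stay as the last step left them, time stands still between calls to the robot, and variables do not carry over. Pictures are saved under pics/ and viewed, at most 10 in all, crops included, and the job is handed in when it is done.

```bash
mkdir -p pics; cat > h.py <<'E'
import numpy as np, cv2, json
from scipy.spatial.transform import Rotation as R
from station import sense, snapshot, get_calibration
def rot(a):
    a=np.array(a,float)
    return a if a.shape==(3,3) else R.from_quat(a[[1,2,3,0]]).as_matrix()
def take(name,tag):
    c=get_calibration(name); p,d=snapshot(name)
    cv2.imwrite(f'pics/{tag}.png',p[:,:,::-1]); np.savez(f'{tag}.npz',p=p,d=d,K=c['mtx'],t=c['position'],R=rot(c['attitude']))
    return c
def px(tag,u,v,z=None):
    f=np.load(tag+'.npz');K=f['K']
    r=np.array([(u-K[0,2])/K[0,0],-(v-K[1,2])/K[1,1],-1]); r=f['R']@r
    if z is not None: return f['t']+r*(z-f['t'][2])/r[2]
    w=f['d'][int(v)-1:int(v)+2,int(u)-1:int(u)+2]; return f['t']+r*np.median(w)
E
python3 - <<'E'
from h import *
for n in('scene','side'): c=take(n,n+'0'); print(c)
print(sense())
E
```

```text
{'mtx': array([[464.76809763,   0.        , 311.05590856],
       [  0.        , 464.76809763, 241.41676086],
       [  0.        ,   0.        ,   1.        ]]), 'position': array([1.26861059, 0.07789265, 0.70241736]), 'attitude': array([0.6393401 , 0.27052423, 0.29204173, 0.65785447])}
{'mtx': array([[576.581428  ,   0.        , 315.18948921],
       [  0.        , 576.581428  , 244.42761796],
       [  0.        ,   0.        ,   1.        ]]), 'position': array([ 0.20903092, -0.95855283,  0.78000882]), 'attitude': array([ 0.86524464,  0.46355722, -0.07977928, -0.17349836])}
{'time': 0.1, 'qpos': array([ 1.14988508e+00,  2.21153554e-01,  1.52749990e+00, -2.15333268e-05,
        1.39467013e+00, -1.26106147e-01]), 'qvel': array([ 9.69841620e-04, -2.03983958e-03, -4.07579317e-03,  7.58407856e-04,
       -1.06782451e-07,  1.16701346e-04]), 'joint_efforts': array([ 1.68322335e-03, -4.95944917e+01, -3.88515723e+01,  7.01892260e-02,
        5.16404898e-02, -3.88676568e-06]), 'eef_pos': array([0.18139591, 0.59755467, 0.24024102]), 'eef_rot': array([-2.23567014e-04,  1.46867419e-01,  9.89155808e-01, -8.36156172e-04]), 'force': array([-0.11725032, -0.08952312,  0.24869   ]), 'torque': array([ 0.02460688,  0.01727902, -0.01559081]), 'grip_force': 0.0, 'opening': 0.9999299438163922}
```

View pics/scene0.png

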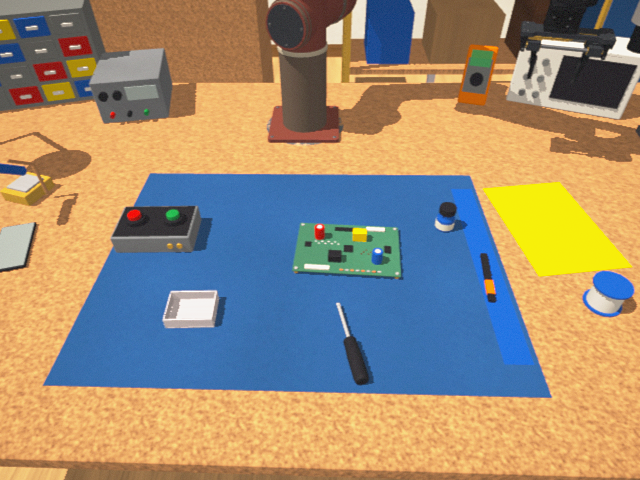

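View pics/side0.png

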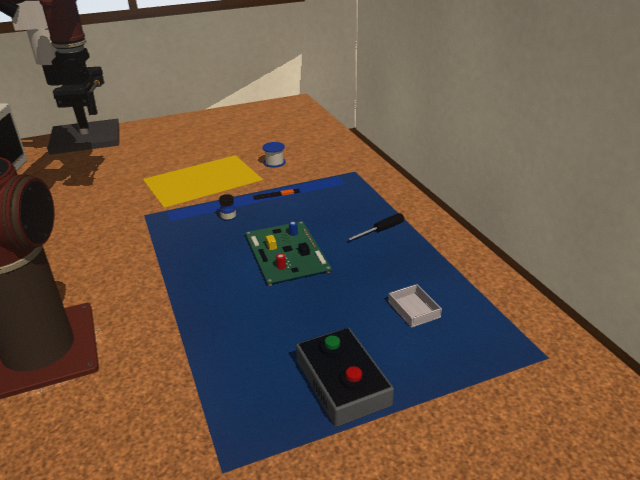

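The scene view shows the green button at (173,214), the red button at (134,215), the red cap at (320,227) and the yellow block at (360,234). In the side view, green is at (332,342), the red cap at (281,257) and yellow at (271,241). I'll enlarge these areas.

```bash
python3 - <<'E'
from h import *
def crop(t,u,v,w=50,h=37):
    p=cv2.imread(f'pics/{t}.png')[v-h:v+h,u-w:u+w]; return cv2.resize(p,(400,296),interpolation=cv2.INTER_CUBIC)
m=np.vstack([np.hstack([crop('scene0',160,215),crop('scene0',340,235)]),np.hstack([crop('side0',340,355),crop('side0',280,250)])])
cv2.imwrite('pics/mos.png',m)
for n,a,b in(('green',(173,214),(332,342)),('red',(134,215),(354,374)),('rcap',(319.5,227),(281,256)),('yel',(360,232),(271,239))):
    print(n,px('scene0',*a),px('side0',*b))
E
```

```text
green [ 0.50834119 -0.25853381  0.06650998] [ 0.50249228 -0.2675869   0.06729127]
red [ 0.5135269  -0.34212484  0.06697652] [ 0.50592096 -0.35160692  0.06707653]
rcap [0.51696602 0.05733701 0.04130698] [0.51723746 0.05394812 0.04256243]
yel [0.52656221 0.14410486 0.03675848] [0.52151236 0.13922971 0.0355328 ]
```

View pics/mos.png

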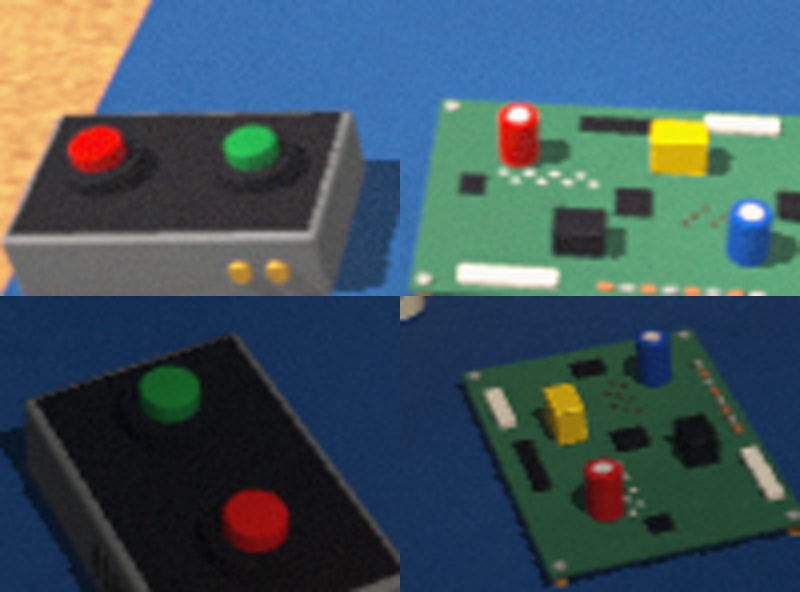

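The mosaic agrees: green top is at about scene (172.5,213), red cap top at scene (319.5,226) and side (281,256). The two views differ by 5–9 mm in y, so I'll refine with the wrist camera on the way over the board.

```bash
python3 -m crank '[{"xyz":[-3,-2.4,0],"rot":[0,0,0]},{"xyz":[-3,-2.4,-1],"rot":[0,0,0]},{"xyz":[-3,-2.4,-1],"rot":[0,0,0]},{"xyz":[-3,-2.4,-1],"rot":[0,0,0]},{"xyz":[-3,-2.4,-1],"rot":[0,0,0]},{"xyz":[-3,-2.4,0],"rot":[0,0,0]},{"xyz":[-3,-2.4,0],"rot":[0,0,0]},{"xyz":[-3,-2.4,0],"rot":[0,0,0]}]' 0
python3 -m crank '[{"xyz":[-3,-2.4,0],"rot":[0,0,0]},{"xyz":[-3,-2.4,0],"rot":[0,0,0]},{"xyz":[-3,-2.4,0],"rot":[0,0,0]},{"xyz":[-3,-2.4,0],"rot":[0,0,0]},{"xyz":[-3,-2.4,0],"rot":[0,0,0]},{"xyz":[-3,-2.4,0],"rot":[0,0,0]},{"xyz":[0,0,0],"rot":[0,0,0]},{"xyz":[0,0,0],"rot":[0,0,0]}]'
python3 - <<'E'
from h import *
print(take('wrist','w0'))
E
```

```text
time: 0.9
eef_pos: [0.3559, 0.3431, 0.281]
eef_rot: [-0.0, 0.147, 0.989, -0.0]
force: [-0.6, -0.3, -0.1]
opening: 0.359
grip_force: 0.0
time: 1.7
eef_pos: [0.4858, 0.1539, 0.2807]
eef_rot: [-0.001, 0.148, 0.989, 0.0]
force: [0.1, 0.2, 0.2]
opening: 0.004
grip_force: 0.0
{'mtx': array([[426.10060503,   0.        , 321.95108964],
       [  0.        , 426.10060503, 234.23192085],
       [  0.        ,   0.        ,   1.        ]]), 'position': array([0.42000412, 0.17333326, 0.42448738]), 'attitude': array([ 0.79718979, -0.10144342, -0.07577975,  0.59030085])}
```

View pics/w0.png

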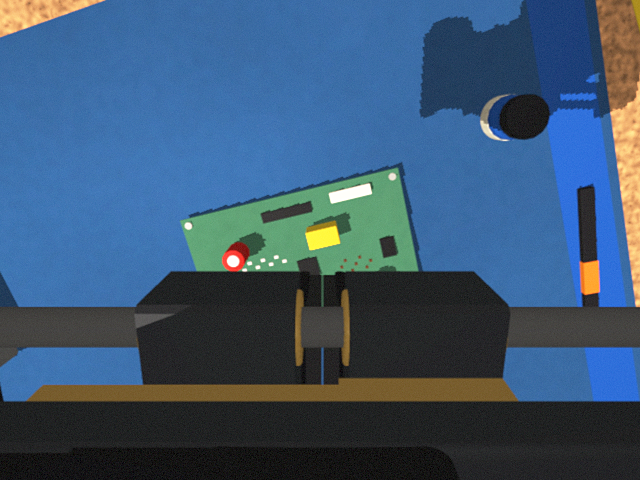

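Wrist view: red cap's silver disc is at (233,261), the yellow top at about (323,237).

```bash
python3 - <<'E'
from h import *
for n,p,s,c,z in(('rcap',(233,261),(319.5,226.2),(281,255.7),.042),('yel',(323,237.5),(360,231.5),(271,238.5),.036)):
    print(n,px('w0',*p),px('w0',*p,z),px('scene0',*s,z),px('side0',*c,z))
for n,s,c,z in(('g',(172.5,213),(332.5,341.3),.067),('r',(134.5,214),(354,373),.067)): print(n,px('scene0',*s,z),px('side0',*c,z))
# yellow top face by depth+colour
for t in('w0','scene0','side0'):
    f=np.load(t+'.npz');h=cv2.cvtColor(f['p'],cv2.COLOR_RGB2HSV)
    for n,lo,hi,zz in(('yel',20,35,.036),('green',45,80,.067)):
        v,u=np.where((h[...,0]>lo)&(h[...,0]<hi)&(h[...,1]>150)&(h[...,2]>60)&(f['d']>0))
        P=np.array([px(t,a,b) for a,b in zip(u,v)]).reshape(-1,3)
        k=(abs(P[:,2]-zz)<.004)&(P[:,0]>.44)&(P[:,0]<.6)&(P[:,1]<.2) if len(P) else []
        if np.sum(k): print(t,n,np.sum(k),np.median(P[k],0),P[k].min(0),P[k].max(0),'px',u[k].mean(),v[k].mean())
p=cv2.imread('pics/w0.png')[200:275,205:305+50]; cv2.imwrite('pics/w0c.png',cv2.resize(p,None,fx=5,fy=5,interpolation=cv2.INTER_CUBIC))
E
```

```text
rcap [0.5152177  0.05737204 0.04327676] [0.51553659 0.05698366 0.042     ] [0.51514534 0.05729889 0.042     ] [0.517857   0.05582689 0.042     ]
yel [0.51985247 0.14435776 0.03619342] [0.51990221 0.14434332 0.036     ] [0.52411306 0.14424534 0.036     ] [0.52199373 0.1405849  0.036     ]
g [ 0.50558354 -0.26022304  0.067     ] [ 0.50413034 -0.2660246   0.067     ]
r [ 0.51019057 -0.34208591  0.067     ] [ 0.50690321 -0.34952     0.067     ]
w0 yel 592 [0.51946198 0.14367282 0.03625916] [0.51050942 0.12855167 0.0320646 ] [0.529519   0.15869316 0.03728541] px 322.1385135135135 237.38175675675674
scene0 yel 88 [0.52173968 0.14238822 0.03522587] [0.51096723 0.12927704 0.03256814] [0.5298134  0.15731503 0.03675848] px 359.35227272727275 231.1590909090909
scene0 green 83 [ 0.50604153 -0.26068748  0.06623442] [ 0.49417823 -0.27476518  0.06309693] [ 0.51619305 -0.2484565   0.06786623] px 172.3855421686747 213.44578313253012
side0 yel 61 [0.52154035 0.14093452 0.03504726] [0.5133818  0.12781449 0.03203524] [0.53129959 0.15987252 0.03778963] px 270.72131147540983 238.70491803278688
side0 green 133 [ 0.50401498 -0.26422351  0.06667898] [ 0.4925434  -0.27564216  0.06305303] [ 0.51701612 -0.24795362  0.06879861] px 332.16541353383457 340.83458646616543
  return _methods._mean(a, axis=axis, dtype=dtype,
  ret = ret.dtype.type(ret / rcount)
```

View pics/w0c.png

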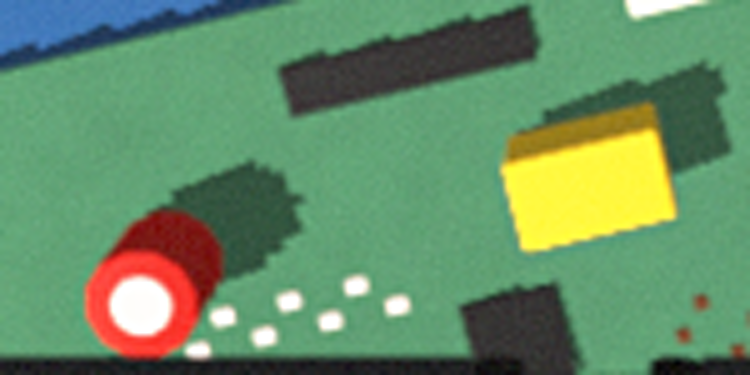

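Measurements agree: yellow is at (0.520, 0.1435, 0.036), red cap at (0.516, 0.057, 0.042) and green at about (0.505, -0.262, 0.067). Next I move over the green button, staying high, and check it with the wrist camera.

```bash
python3 -m crank '[{"xyz":[-1.26,-3.57,0],"rot":[0,0,0]},{"xyz":[-1.26,-3.57,0],"rot":[0,0,0]},{"xyz":[-1.26,-3.57,0],"rot":[0,0,0]},{"xyz":[-1.26,-3.57,0],"rot":[0,0,0]},{"xyz":[-1.26,-3.57,0],"rot":[0,0,0]},{"xyz":[-1.26,-3.57,0],"rot":[0,0,0]},{"xyz":[-1.26,-3.57,0],"rot":[0,0,0]},{"xyz":[-1.26,-3.57,0],"rot":[0,0,0]}]' >/dev/null
python3 -m crank '[{"xyz":[-1.26,-3.57,1],"rot":[0,0,0]},{"xyz":[-1.26,-3.57,1],"rot":[0,0,0]},{"xyz":[-1.26,-3.57,1],"rot":[0,0,0]},{"xyz":[0,0,0],"rot":[0,0,0]},{"xyz":[0,0,0],"rot":[0,0,0]},{"xyz":[0,0,0],"rot":[0,0,0]}]'
python3 - <<'E'
from h import *
take('wrist','w1')
E
```

```text
time: 3.15
eef_pos: [0.5048, -0.2598, 0.2516]
eef_rot: [0.0, 0.146, 0.989, 0.0]
force: [-0.4, -0.4, -0.6]
opening: 0.005
grip_force: 0.0
```

View pics/w1.png

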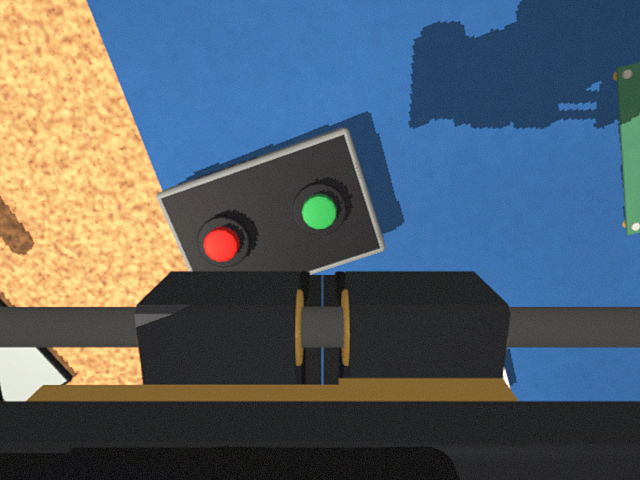

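The wrist view shows the green button top at (319,212) and the red at (221,244).

```bash
python3 - <<'E'
from h import *
for p in((319,212),(221,244)): print(px('w1',*p),px('w1',*p,.067))
s=sense();T=rot(s['eef_rot'])
g=px('w1',319,212,.067); print(s['eef_pos'],'tool delta cm to tcp at tip=top', 100*T.T@(g+[0,0,.019]-s['eef_pos']))
E
```

```text
[ 0.50298209 -0.26177238  0.06740764] [ 0.50306197 -0.26179863  0.067     ]
[ 0.50539922 -0.34439709  0.06730426] [ 0.50546106 -0.34449333  0.067     ]
[ 0.50490051 -0.25978364  0.25174256] tool delta cm to tcp at tip=top [ 0.12712964 -0.25028723 16.5741228 ]
```

```bash
python3 -m crank '[{"xyz":[0.13,-0.25,3],"rot":[0,0,0]},{"xyz":[0,0,4],"rot":[0,0,0]},{"xyz":[0,0,4],"rot":[0,0,0]},{"xyz":[0,0,3],"rot":[0,0,0]},{"xyz":[0,0,1.5],"rot":[0,0,0]},{"xyz":[0,0,0.5],"rot":[0,0,0]},{"xyz":[0,0,0],"rot":[0,0,0]},{"xyz":[0,0,0],"rot":[0,0,0]}]'
python3 -m crank '[{"xyz":[0,0,0.3],"rot":[0,0,0]},{"xyz":[0,0,0.3],"rot":[0,0,0]},{"xyz":[0,0,0],"rot":[0,0,0]}]'
```

```text
time: 4.0
eef_pos: [0.5038, -0.2641, 0.0933]
eef_rot: [0.001, 0.147, 0.989, -0.001]
force: [0.2, 0.2, 0.4]
opening: 0.007
grip_force: 0.0
time: 4.3
eef_pos: [0.5027, -0.2638, 0.0856]
eef_rot: [0.001, 0.147, 0.989, -0.0]
force: [0.2, 0.3, 1.1]
opening: 0.007
grip_force: 0.8
```

```bash
python3 -m crank '[{"xyz":[0,0,0.2],"rot":[0,0,0]},{"xyz":[0,0,0.2],"rot":[0,0,0]},{"xyz":[0,0,0],"rot":[0,0,0]}]'
python3 -m crank '[{"xyz":[0,0,0.15],"rot":[0,0,0]},{"xyz":[0,0,0],"rot":[0,0,0]}]'
```

```text
time: 4.6
eef_pos: [0.5028, -0.2639, 0.0815]
eef_rot: [0.0, 0.147, 0.989, -0.0]
force: [0.3, -0.8, 3.1]
opening: 0.005
grip_force: 2.0
time: 4.8
eef_pos: [0.5028, -0.2639, 0.0801]
eef_rot: [0.0, 0.147, 0.989, -0.0]
force: [0.6, -0.0, 4.8]
opening: 0.005
grip_force: 2.4
```

```bash
python3 -m crank '[{"xyz":[0,0,0.1],"rot":[0,0,0]},{"xyz":[0,0,0],"rot":[0,0,0]}]'
python3 -m crank '[{"xyz":[0,0,0.1],"rot":[0,0,0]},{"xyz":[0,0,0],"rot":[0,0,0]}]'
```

```text
time: 5.0
eef_pos: [0.5029, -0.2639, 0.08]
eef_rot: [0.0, 0.147, 0.989, -0.0]
force: [-1.5, 0.7, 9.7]
opening: 0.004
grip_force: 5.3
time: 5.2
eef_pos: [0.5029, -0.264, 0.0799]
eef_rot: [0.0, 0.147, 0.989, -0.0]
force: [-4.8, 2.5, 16.6]
opening: 0.007
grip_force: 8.4
```

The button is at its stop: force is rising while the position holds. Release, rise, and cross to the red capacitor.

```bash
python3 -m crank '[{"xyz":[0,0,-1],"rot":[0,0,0]},{"xyz":[0,0,-3],"rot":[0,0,0]},{"xyz":[0,0,-4],"rot":[0,0,0]},{"xyz":[0,0,-4],"rot":[0,0,0]},{"xyz":[0,0,0],"rot":[0,0,0]}]'
python3 -m crank '[{"xyz":[1.01,3.89,0],"rot":[0,0,0]},{"xyz":[1.01,3.89,0],"rot":[0,0,0]},{"xyz":[1.01,3.89,0],"rot":[0,0,0]},{"xyz":[1.01,3.89,0],"rot":[0,0,0]},{"xyz":[1.01,3.89,0],"rot":[0,0,0]},{"xyz":[1.01,3.89,0],"rot":[0,0,0]},{"xyz":[1.01,3.89,0],"rot":[0,0,0]},{"xyz":[1.01,3.89,0],"rot":[0,0,0]}]'
python3 -m crank '[{"xyz":[0,0,0],"rot":[0,0,0]},{"xyz":[0,0,0],"rot":[0,0,0]},{"xyz":[0,0,0],"rot":[0,0,0]}]'
python3 - <<'E'
from h import *
take('side','s1')
for p in((332.2,340.8),): print(px('s1',*p))
s=sense();T=rot(s['eef_rot'])
print(s['eef_pos'],100*T.T@(np.array([.516,.0568,.042+.02+.019])-s['eef_pos']))
E
```

```text
time: 5.7
eef_pos: [0.5052, -0.2654, 0.2041]
eef_rot: [0.004, 0.147, 0.989, -0.002]
force: [1.0, -0.6, 1.2]
opening: 0.005
grip_force: 0.0
time: 6.5
eef_pos: [0.5145, 0.0594, 0.1965]
eef_rot: [-0.001, 0.147, 0.989, -0.0]
force: [0.7, -0.7, 0.4]
opening: 0.004
grip_force: 0.0
time: 6.8
eef_pos: [0.5151, 0.0569, 0.197]
eef_rot: [-0.001, 0.147, 0.989, -0.0]
force: [1.4, 0.1, -0.2]
opening: 0.001
grip_force: 0.0
[ 0.5048171  -0.26307112  0.06538183]
[0.51524547 0.05657941 0.19718514] [-0.07553802  0.05074581 11.61842392]
```

Now at (0.515, 0.057), so I descend 11.6 cm with slow final rows.

```bash
python3 -m crank '[{"xyz":[-0.07,0.05,3],"rot":[0,0,0]},{"xyz":[0,0,3],"rot":[0,0,0]},{"xyz":[0,0,2.5],"rot":[0,0,0]},{"xyz":[0,0,1.5],"rot":[0,0,0]},{"xyz":[0,0,1],"rot":[0,0,0]},{"xyz":[0,0,0.6],"rot":[0,0,0]},{"xyz":[0,0,0],"rot":[0,0,0]},{"xyz":[0,0,0],"rot":[0,0,0]}]'
python3 - <<'E'
from h import *
take('side','s2');take('scene','c2')
def crop(t,u,v,w=50,h=50): return cv2.resize(cv2.imread(f'pics/{t}.png')[v-h:v+h,u-w:u+w],(400,400),interpolation=cv2.INTER_CUBIC)
cv2.imwrite('pics/m2.png',np.hstack([crop('c2',320,220),crop('s2',281,240)]))
E
```

```text
time: 7.65
eef_pos: [0.5171, 0.0579, 0.0827]
eef_rot: [0.001, 0.147, 0.989, 0.0]
force: [-0.5, 0.5, 0.6]
opening: 0.009
grip_force: 0.0
```

View pics/m2.png

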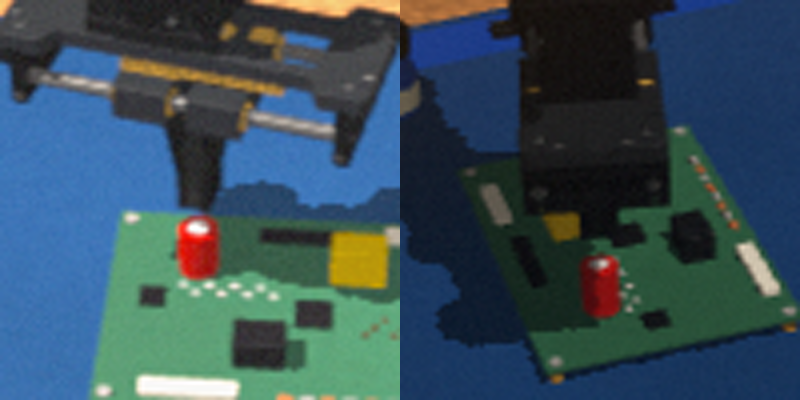

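Both views show the fingertips right over the cap with a gap: cap top at (198,228) in the scene crop and (601,264) in the side crop. Dwell about 2.6 s here.

```bash
Z='x'
python3 -m crank '[{"xyz":[0,0,0],"rot":[0,0,0]},{"xyz":[0,0,0],"rot":[0,0,0]},{"xyz":[0,0,0],"rot":[0,0,0]},{"xyz":[0,0,0],"rot":[0,0,0]},{"xyz":[0,0,0],"rot":[0,0,0]},{"xyz":[0,0,0],"rot":[0,0,0]},{"xyz":[0,0,0],"rot":[0,0,0]},{"xyz":[0,0,0],"rot":[0,0,0]}]'
python3 -m crank '[{"xyz":[0,0,0],"rot":[0,0,0]},{"xyz":[0,0,0],"rot":[0,0,0]},{"xyz":[0,0,0],"rot":[0,0,0]},{"xyz":[0,0,0],"rot":[0,0,0]},{"xyz":[0,0,0],"rot":[0,0,0]},{"xyz":[0,0,0],"rot":[0,0,0]},{"xyz":[0,0,0],"rot":[0,0,0]},{"xyz":[0,0,0],"rot":[0,0,0]}]' >/dev/null
python3 -m crank '[{"xyz":[0,0,0],"rot":[0,0,0]},{"xyz":[0,0,0],"rot":[0,0,0]},{"xyz":[0,0,0],"rot":[0,0,0]},{"xyz":[0,0,0],"rot":[0,0,0]},{"xyz":[0,0,0],"rot":[0,0,0]},{"xyz":[0,0,0],"rot":[0,0,0]},{"xyz":[0,0,0],"rot":[0,0,0]},{"xyz":[0,0,0],"rot":[0,0,0]}]'
python3 -m crank '[{"xyz":[0,0,0],"rot":[0,0,0]},{"xyz":[0,0,0],"rot":[0,0,0]}]'
python3 - <<'E'
from h import *
s=sense();T=rot(s['eef_rot'])
print(s['time'],100*T.T@(np.array([.5205,.1435,.036+.02+.019])-s['eef_pos']))
E
```

```text
time: 8.55
eef_pos: [0.5163, 0.058, 0.0817]
eef_rot: [-0.0, 0.147, 0.989, 0.0]
force: [-0.6, 0.2, -0.4]
opening: 0.005
grip_force: 0.0
time: 10.15
eef_pos: [0.5163, 0.058, 0.0818]
eef_rot: [0.0, 0.147, 0.989, 0.0]
force: [-0.2, 0.4, -0.4]
opening: 0.009
grip_force: 0.0
time: 10.35
eef_pos: [0.5163, 0.058, 0.0817]
eef_rot: [-0.0, 0.147, 0.989, -0.0]
force: [-0.4, 0.2, 0.0]
opening: 0.005
grip_force: 0.0
10.35 [2.08269501 8.30402309 0.67144395]
```

Held for 2.7 s. Raise 4 cm, cross (2.08, 8.3), and lower 4.65 cm over the yellow block.

```bash
python3 -m crank '[{"xyz":[0,0,-2],"rot":[0,0,0]},{"xyz":[0,0,-2],"rot":[0,0,0]},{"xyz":[0.5,2.1,0],"rot":[0,0,0]},{"xyz":[0.5,2.1,0],"rot":[0,0,0]},{"xyz":[0.5,2.1,0],"rot":[0,0,0]},{"xyz":[0.58,2,0],"rot":[0,0,0]},{"xyz":[0,0,2],"rot":[0,0,0]},{"xyz":[0,0,1.5],"rot":[0,0,0]}]'
python3 -m crank '[{"xyz":[0,0,0.8],"rot":[0,0,0]},{"xyz":[0,0,0.35],"rot":[0,0,0]},{"xyz":[0,0,0],"rot":[0,0,0]},{"xyz":[0,0,0],"rot":[0,0,0]},{"xyz":[0,0,0],"rot":[0,0,0]},{"xyz":[0,0,0],"rot":[0,0,0]}]'
python3 - <<'E'
from h import *
take('side','s3');take('scene','c3')
def crop(t,u,v,w=50,h=50): return cv2.resize(cv2.imread(f'pics/{t}.png')[v-h:v+h,u-w:u+w],(400,400),interpolation=cv2.INTER_CUBIC)
cv2.imwrite('pics/m3.png',np.hstack([crop('c3',350,225),crop('s3',275,240)]))
s=sense();T=rot(s['eef_rot'])
print(s['time'],100*T.T@(np.array([.5205,.1435,.036+.02+.019])-s['eef_pos']))
E
```

```text
time: 11.15
eef_pos: [0.5205, 0.144, 0.0862]
eef_rot: [0.0, 0.146, 0.989, 0.0]
force: [-0.8, 0.0, -0.2]
opening: 0.003
grip_force: 0.0
time: 11.75
eef_pos: [0.521, 0.1434, 0.0759]
eef_rot: [0.001, 0.147, 0.989, 0.0]
force: [0.2, -0.6, 0.5]
opening: 0.006
grip_force: 0.0
11.85 [ 0.03359584 -0.00204341  0.06843321]
```

View pics/m3.png

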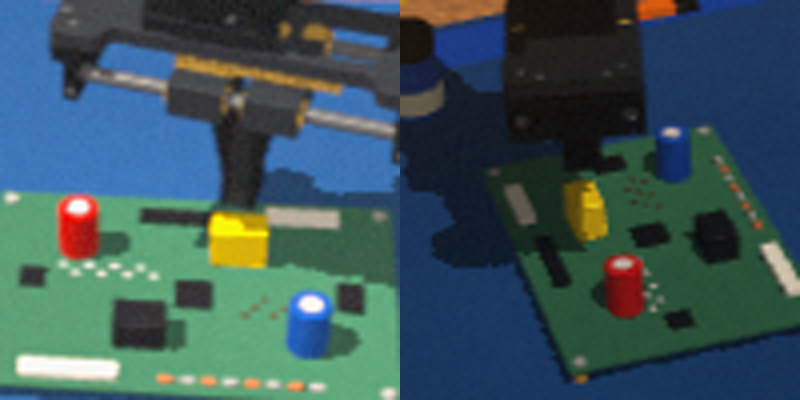

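The fingertips are over the middle of the yellow block, whose top is at (239,222) in the scene crop and (582,192) in the side crop. Dwell, then hand in.

```bash
python3 -m crank '[{"xyz":[0,0,0],"rot":[0,0,0]},{"xyz":[0,0,0],"rot":[0,0,0]},{"xyz":[0,0,0],"rot":[0,0,0]},{"xyz":[0,0,0],"rot":[0,0,0]},{"xyz":[0,0,0],"rot":[0,0,0]},{"xyz":[0,0,0],"rot":[0,0,0]},{"xyz":[0,0,0],"rot":[0,0,0]},{"xyz":[0,0,0],"rot":[0,0,0]}]' >/dev/null
python3 -m crank '[{"xyz":[0,0,0],"rot":[0,0,0]},{"xyz":[0,0,0],"rot":[0,0,0]},{"xyz":[0,0,0],"rot":[0,0,0]},{"xyz":[0,0,0],"rot":[0,0,0]},{"xyz":[0,0,0],"rot":[0,0,0]},{"xyz":[0,0,0],"rot":[0,0,0]},{"xyz":[0,0,0],"rot":[0,0,0]},{"xyz":[0,0,0],"rot":[0,0,0]}]' >/dev/null
python3 -m crank '[{"xyz":[0,0,0],"rot":[0,0,0]},{"xyz":[0,0,0],"rot":[0,0,0]},{"xyz":[0,0,0],"rot":[0,0,0]},{"xyz":[0,0,0],"rot":[0,0,0]},{"xyz":[0,0,0],"rot":[0,0,0]},{"xyz":[0,0,0],"rot":[0,0,0]},{"xyz":[0,0,0],"rot":[0,0,0]},{"xyz":[0,0,0],"rot":[0,0,0]}]'
python3 -c "from station import workorder; print(workorder.finish_job())"
```

```text
time: 14.25
eef_pos: [0.5205, 0.1434, 0.0753]
eef_rot: [0.0, 0.147, 0.989, -0.0]
force: [0.2, 0.3, -1.0]
opening: 0.003
grip_force: 0.0
the job is handed in; nothing more can be done
None
```

The job is handed in at about 14 s: I pressed the green button to its stop and let it go, pointed at the red capacitor for 2.7 s, then at the yellow block for 2.4 s, and finished there about 2 cm above it, touching only the green button.

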